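Close and clamp the lens carrier

ROBOT

A 6-joint arm with a two-finger parallel gripper is mounted at the origin on the work surface. World frame = base frame: x ahead of the robot, y to its left, z up, the work surface at z = 0. Lengths are in mm, angles in degrees, forces in N, time in s.
With the tool pointing down it reaches from about 350 to 850 mm from the base axis. Payload 8.1 kg.
Tool frame: the origin (TCP) lies on the centre line of the jaws, within the pads' length; the fingertips stand 19 mm ahead of it and the grasp point (between the pads) is the TCP; z points along the fingers, y is the direction in which the jaws open and shut (so a half turn about z gives the same grasp; the last joint's range is limited). The gripper opens to 85 mm and grips with 20 to 120 N. Pads are 22 mm wide; open, the fingers measure 114 mm over their backs; the gripper's body (76 mm by 85 mm) begins 54 mm behind the grasp point. The pads swing forward as they close: fully open they stand 13 mm farther back than shut.
Start: joints at [68.102, 7.471, 85.268, -0, 87.261, -4.893], TCP at [175.455, 573.778, 250.292] pointing down, gripper open.
Joint ranges: [-169.43, 169.43], [-51.17, 129.36], [1.28, 143.12], [-76.62, 256.62], [0, 156.53], [-152.29, 152.29]. Speed limits (degrees/s): [136.94, 136.94, 159.86, 180, 180, 180].

INTERFACE

Orientations are given as [roll, pitch, yaw] about the fixed x, y, z axes, in that order (R = Rz(yaw) Ry(pitch) Rx(roll)).
In Python, from bench import r, viewer gives the robot as it stands.
- The arm moves only by the tool carry_out, never from a script. Its argument "commands" is a list that holds one entry, the list of rows, each a list of 7 numbers: the finger opening in mm, from 0 to 85.4, then the shift along the tool's x, y, z in mm, then the turn, a rotation vector about the tool's x, y, z in degrees. A call has 1 to 5 rows; each row is the pose to reach, as a shift and turn from the pose commanded when the call began, along the tool's axes at that moment; what a row does not reach only later rows make up. A row lasts 1/8 s, in which the tool goes at most 62.5 mm and 10.7 degrees, less where a joint would pass 70% of its speed; a pose out of reach is approached as far as the arm can. A call with a gripper value outside its range is refused whole. The fingers move at their own pace and stop on an object; "grip_force" is the grip in N (left out, the last holds). Time passes only in rows, so rows that repeat a pose let the fingers close. It gives the time, the measured TCP pose, the force and the opening at its end, in the units of the state.
- r.sense(): the state, without advancing time (a new reading comes with each control period).
- viewer.snapshot(name): name is "scene" or "side" or "wrist"; returns the picture (400x640x3 uint8, red, green, blue); there is no depth.
- viewer.calibration(name): a dict with "camera_matrix" (3x3 intrinsics, pixels), "rvec" (rotation vector, rad) and "tvec" (3), from world to camera coordinates, as OpenCV has them. Camera axes: x right, y down, z forward; pixel columns grow to the right and rows downward; lengths in mm; the calibration is good to about 2 mm. A picture is of the moment at which its call begins: read the wrist's pose just before it. calibration takes no time and is no camera call; for the wrist camera it gives the pose at the moment of the call.
- r.hand_in(): hands the job in, once; it reports no verdict.
The state is a dict: "time": time; "joint_pos": joint angles; "qd": joint speeds; "joint_efforts": joint torques, N m; "tool_pos": TCP position; "tcp_rot": TCP orientation; "ft_force": force on the tool from outside, world axes, zero at the start; "wrist_torque": the same for the moment, N m; "finger_gap": finger opening in mm.
Only numpy, scipy, OpenCV 4.12 (cv2) and the standard library are available. Lean on these libraries where they do the work, as an engineer would, in place of code of your own. Each camera call takes 0.05 s, during which the arm holds its last target. There are 200 camera calls.

TASK

Close up the lens carrier: slide its flat cover along the guide rails until it is fully home over the lens compartment, with its fork around the stud under the raised clamping nut. Then screw the T-bar clamping nut down clockwise (seen from above) until it stops tight. Do not touch the lens inside, and leave the other things on the bench where they are.

Things in the scene. Friction and masses are not known exactly. Their poses are not given: they have to be found in the camera images.
- case: the lens carrier, a cream case fixed to the bench: 140 mm wide (its x), 340 mm long (y = -205 to +135 mm), 45 mm tall; guide rails on both long sides (y = -205 to +15 mm) up to z = 61 mm. Origin at bench level; z up. The cover closes toward its +y, where the stud with the nut stands (x = 0, y = +95 mm). Open lens compartment: 100 mm (x) by 110 mm (y = -85 to +25 mm), floor at z = 8 mm
- cover (a joint): how far the flat aluminium cover stands open, m: 0 = fully home (hard stop), 0.1 = furthest back; slides along the case's y, closing toward +y. Friction about 2 N; stays where left. The plate is 122 mm wide, 140 mm long, 6 mm thick, its top 52 mm above the bench; two prongs 70 mm long in front pass either side of the stud
- cover_bar (a point): centre of the top of the upright black push bar fixed across the cover: 70 mm long (case x), 14 mm thick (case y), 30 mm tall, from the cover's top at z = 52 mm to this point at z = 82 mm. With the cover home it lies at case y = -50 mm, 145 mm from the stud
- stud_top (a point): top centre of the fixed upright threaded stud (diameter 16 mm), 120 mm above the bench: the axis about which the nut turns. The washer under the nut is 54 mm in diameter, its top 55 mm above the bench when tight
- nut (a joint): turn of the clamping nut in rad, growing clockwise seen from above: 0 = backed right off, 6.0 = screwed down hard against its stop, tight. It sinks 1.59 mm per rad. Friction torque about 0.18 N m all the way (about 4 N at 47 mm from the axis); it stays where it is left
- nut_arm (a point): end of one arm of the nut's cross bar, 70 mm from the stud axis. The nut is steel: a hub of 32 mm diameter on a 44 mm flange, with a straight level round bar of 12 mm diameter through it, 140 mm over both ends, both arms alike. The bar's centre is 87.5 mm above the bench when backed off, 78 mm when tight; the hub's top is 17 mm above the bar's centre
- lens: a loose pale blue glass lens, 74 mm diameter and 18 mm thick, lying in the compartment under the cover's path; origin at the centre of its underside
- head_a: bystander beside the case: aluminium mushroom-shaped polishing head, 80 mm diameter, 50 mm tall; origin under its centre
- head_b: bystander beside the case: steel polishing head, 68 mm diameter, 60 mm tall; origin under its centre
- blank: bystander beside the case: thick glass lens blank, 72 mm diameter, 24 mm tall; origin under its centre
- driver: bystander: screwdriver lying beside the case, 170 mm long
- jar: bystander: jar of polish, 72 mm diameter, 85 mm tall
- bottle: bystander: white bottle, 60 mm diameter, 150 mm tall
- wrench: bystander: wrench lying on the bench, 180 mm long

How it is judged:
By the outcome, as a careful person would: the job done as asked, in the order asked, and still so for the second after the job is handed in, with the robot touching nothing.
It also fails if it takes over 54 s, if anything falls off the work surface, if the arm or the gripper's body presses on something with over 40 N, if the wrist force passes 120 N, or if a joint passes its speed limit or range.

## Working session

There is one attempt and no reset: what is moved stays moved. The work goes in short steps, Python scripts to look and compute and a tool call to move; the robot and the scene stay as the last step left them, time stands still between calls to the robot, and variables do not carry over. Pictures are saved under pics/ and viewed, about 8 in all and at most 12, crops included, and the job is handed in when it is done.

Besides the shell and the picture viewer there is one more tool, called as name(argument=value, ...) on one line, values as JSON. carry_out: Moves the arm, as the interface text tells. Its arguments: {"type":"object","properties":{"commands":{"type":"array","items":{"type":"array","items":{"type":"array","items":{"type":"number"}}}},"grip_force":{"type":"number"}},"required":["commands"]}

```bash
mkdir -p pics; ls; python3 - <<'E'
from bench import r, viewer
import cv2
s=r.sense(); print(s)
for n in ("scene","side"):
    im=viewer.snapshot(n); cv2.imwrite(f"pics/{n}0.png",im[:,:,::-1]); c=viewer.calibration(n); print(n,c)
E
```

```text
pics
{'time': 0.0, 'joint_pos': array([ 6.81001536e+01,  7.51507607e+00,  8.53303502e+01,  1.03259666e-04,
        8.72597803e+01, -4.89297775e+00]), 'qd': array([-0.03026505,  0.02204238,  0.00923297, -0.04404822,  0.07823257,
       -0.01019045]), 'joint_efforts': array([-1.35660189e-04, -5.69399500e+01, -5.00545478e+01, -4.00262425e-04,
        1.48115179e-02,  1.24620900e-06]), 'tool_pos': array([175.27764933, 573.29272258, 249.2344517 ]), 'tcp_rot': array([-1.79895186e+02, -9.07632859e-03,  1.62993118e+02]), 'ft_force': array([ 0.11414771, -0.05248247, -0.54518759]), 'wrist_torque': array([-0.02986314, -0.00812503, -0.02539419]), 'finger_gap': 85.5615492589529}
scene {'camera_matrix': array([[480.54539379,   0.        , 330.33193587],
       [  0.        , 480.54539379, 196.72876422],
       [  0.        ,   0.        ,   1.        ]]), 'rvec': array([ 1.88931513,  1.99282621, -0.52647677]), 'tvec': array([  76.29458055, -456.89330267, 1714.32711901])}
side {'camera_matrix': array([[392.92540162,   0.        , 325.35690224],
       [  0.        , 392.92540162, 199.52267217],
       [  0.        ,   0.        ,   1.        ]]), 'rvec': array([ 2.10030379, -0.84974669,  0.43416498]), 'tvec': array([-450.42249712,  301.06838832, 1118.90765413])}
```

View pics/scene0.png

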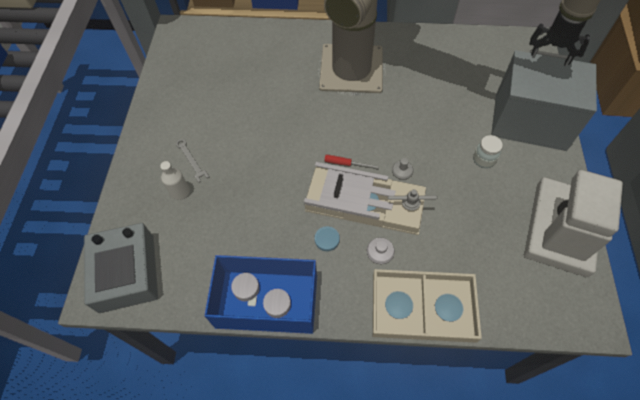

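View pics/side0.png

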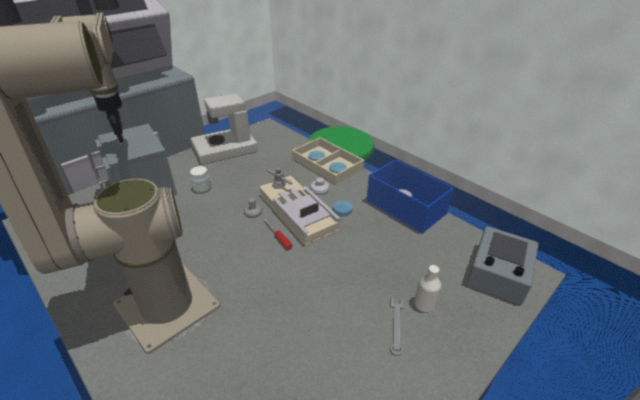

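The scene view shows the case with its black bar at about (338,185), the stud and nut at about (413,197), and bystanders close to both long sides. The side view agrees. Next I cast rays for a first pose.

```bash
cat > h.py <<'E'
import numpy as np, cv2
from scipy.spatial.transform import Rotation as R
from bench import r, viewer
def ray(c,px,z):
    "pixel -> world point on plane z"
    Rm=cv2.Rodrigues(c["rvec"])[0]; o=-Rm.T@c["tvec"]
    d=Rm.T@np.linalg.inv(c["camera_matrix"])@np.array([px[0],px[1],1.])
    return o+d*(z-o[2])/d[2]
def proj(c,p):
    return cv2.projectPoints(np.float64(p).reshape(-1,3),c["rvec"],c["tvec"],c["camera_matrix"],None)[0][:,0]
def delta(target,yaw):
    "shift in tool axes and turn (rotvec deg) from the present pose to target, tool down at yaw"
    s=r.sense(); A=R.from_euler("xyz",s["tcp_rot"],degrees=True); B=R.from_euler("xyz",[180,0,yaw],degrees=True)
    return A.inv().apply(np.array(target)-s["tool_pos"]).round(1),(A.inv()*B).as_rotvec(degrees=True).round(1)
E
python3 - <<'E'
from h import *
c=viewer.calibration("scene")
bar=ray(c,(338.5,178),82); st=ray(c,(412.5,190),120)
print("bar",bar,"stud",st,"head near",ray(c,(403,170),30),ray(c,(380,252),30),"blank",ray(c,(327,239),20),"redtool",ray(c,(338,160),10),ray(c,(378,167),10))
d=st-bar; print(np.linalg.norm(d[:2]),np.degrees(np.arctan2(d[1],d[0])))
m=(bar+st)/2; ang=np.degrees(np.arctan2(d[1],d[0]))
for y in (ang-90,ang+90,ang,ang+180): print(y,delta([m[0],m[1],330],y))
w=viewer.calibration("wrist"); s=r.sense(); o=-cv2.Rodrigues(w["rvec"])[0].T@w["tvec"]
A=R.from_euler("xyz",s["tcp_rot"],degrees=True)
print("cam in tool",A.inv().apply(o-s["tool_pos"]),"axis",A.inv().apply(cv2.Rodrigues(w["rvec"])[0][2]),w["camera_matrix"])
E
```

```text
bar [509.50514384 -24.2794467   82.        ] stud [561.18619443 182.75735697 120.        ] head near [438.86884916 170.2145277   30.        ] [712.77023647 101.21930028  30.        ] blank [676.52436571 -48.71194829  20.        ] redtool [399.12210053 -30.31653645  10.        ] [418.87183415  95.43288474  10.        ]
213.3897117155953 75.98411361319303
-14.015886386806969 (array([-488.8, -367.3,  -80.1]), array([-0.00e+00,  1.00e-01,  1.77e+02]))
165.98411361319302 (array([-488.8, -367.3,  -80.1]), array([-0.1, -0. , -3. ]))
75.98411361319303 (array([-488.8, -367.3,  -80.1]), array([-0.1,  0.1, 87. ]))
255.98411361319302 (array([-488.8, -367.3,  -80.1]), array([ -0.1,  -0.1, -93. ]))
cam in tool [  69.56826065   -0.51660339 -123.34742119] axis [-2.74562614e-01  4.95128539e-05  9.61569222e-01] [[296.11360018   0.         324.65574086]
 [  0.         296.11360018 199.24838137]
 [  0.           0.           1.        ]]
```

carry_out(commands=[[[85,-489,-367,0,0,0,-3],[85,-489,-367,0,0,0,-3],[85,-489,-367,0,0,0,-3],[85,-489,-367,0,0,0,-3],[85,-489,-367,0,0,0,-3]]])

```text
time: 0.72
tool_pos: [360.2, 319.5, 250.0]
tcp_rot: [-180.0, -0.0, 166.0]
ft_force: [0.5, 0.1, -1.3]
finger_gap: 84.8
```

```bash
python3 - <<'E'
from h import *
print(r.sense()["tool_pos"], delta([535,79,250],166))
E
```

```text
[360.22975452 319.49788632 249.99044713] (array([-227.7, -191.1,   -0. ]), array([-0., -0.,  0.]))
```

carry_out(commands=[[[85,-228,-191,0,0,0,0],[85,-228,-191,0,0,0,0],[85,-228,-191,0,0,0,0],[85,-228,-191,0,0,0,0],[85,-228,-191,0,0,0,0]]])

```text
time: 1.35
tool_pos: [535.5, 78.4, 249.9]
tcp_rot: [-180.0, -0.0, 165.9]
ft_force: [-0.0, 0.4, 0.8]
finger_gap: 84.9
```

```bash
python3 - <<'E'
from h import *
print(r.sense()["tool_pos"],r.sense()["time"])
c=viewer.calibration("wrist")
im=viewer.snapshot("wrist"); cv2.imwrite("pics/w1.png",im[:,:,::-1]); np.savez("w1.npz",**c)
E
```

```text
[535.47494098  78.37486957 249.89382245] 1.35
```

View pics/w1.png

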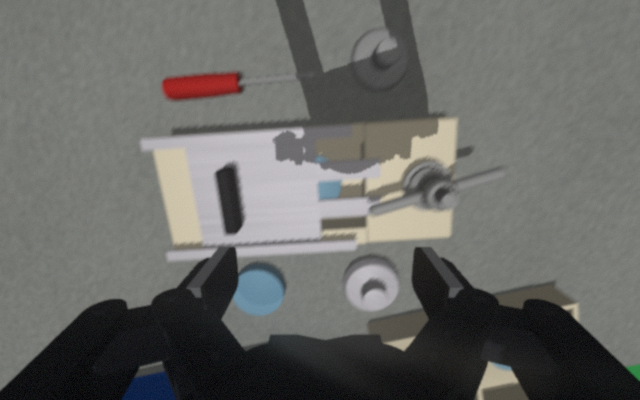

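The wrist view shows the bar at about (228,200), the nut's arm ends near (372,210) and (504,172), and the stud near (443,190). I'll enlarge it for accurate pixels.

```bash
python3 - <<'E'
import cv2,numpy as np
im=cv2.imread("pics/w1.png")
a=cv2.resize(im[140:240,360:520],None,fx=4,fy=4,interpolation=cv2.INTER_CUBIC)
b=cv2.resize(im[150:250,200:260],None,fx=4,fy=4,interpolation=cv2.INTER_CUBIC)
b=np.clip(b.astype(float)*1.6,0,255).astype(np.uint8)
out=np.zeros((400,790,3),np.uint8); b=b[:, :150] if 0 else b
out=np.hstack([a,b])[:, :800]; cv2.imwrite("pics/c1.png",out)
g=im.max(2); m=(g<60).astype(np.uint8); m[:140]=0;m[245:]=0;m[:,:205]=0;m[:,255:]=0
c=max(cv2.findContours(m,0,2)[0],key=cv2.contourArea); print(cv2.minAreaRect(c),cv2.boundingRect(c))
E
```

```text
((229.6756591796875, 199.55406188964844), (64.11560821533203, 16.933095932006836), 80.53767395019531) (217, 168, 25, 64)
```

View pics/c1.png

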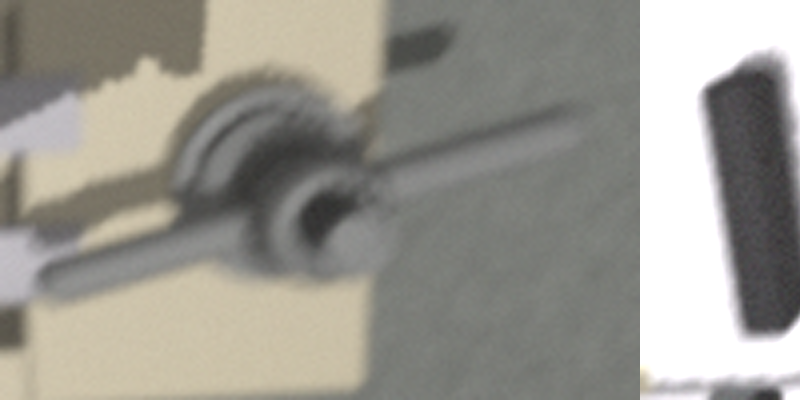

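```bash
python3 - <<'E'
from h import *
c=dict(np.load("w1.npz"))
b=[ray(c,p,82) for p in ((216.2,173),(226.2,233.7))]
print("bar edge",b, np.linalg.norm(b[0]-b[1]))
st=ray(c,(448.7,201),120); e=[ray(c,p,87.5) for p in ((371.2,209.5),(505,168))]
hub=ray(c,(360+325/4,140+215/4),104)
print("stud",st,"hub",hub,"ends",e,"mid",(e[0]+e[1])/2,"len",np.linalg.norm(e[0]-e[1]))
d=e[1]-e[0]; print("arm dir",np.degrees(np.arctan2(d[1],d[0])))
m=(b[0]+b[1])/2; d=st-m; print("axis dir",np.degrees(np.arctan2(d[1],d[0])),np.linalg.norm(d[:2]))
d=b[1]-b[0]; print("bar dir",np.degrees(np.arctan2(d[1],d[0])))
# rail edges, bottom rail outer edge z61
p=[ray(c,q,61) for q in ((168,260),(355,250))]; d=p[1]-p[0]; print("rail",p,np.degrees(np.arctan2(d[1],d[0])))
p=[ray(c,q,45) for q in ((457,119),(452,238))]; d=p[1]-p[0]; print("case end",p,np.degrees(np.arctan2(d[1],d[0])))
s=viewer.calibration("scene"); print(proj(s,[st,m]))
E
```

```text
bar edge [array([495.69427799, -23.76124686,  82.        ]), array([559.84681339, -35.69138825,  82.        ])] 65.25240280020198
stud [566.36724156 183.97256967 120.        ] hub [563.79813767 183.74673353 104.        ] ends [array([568.85491708, 118.06147485,  87.5       ]), array([558.93500523, 253.00766379,  87.5       ])] mid [563.89496115 185.53456932  87.5       ] len 135.31030470356026
arm dir 94.20425815852956
axis dir 79.76203614395597 217.15643977553162
bar dir -10.534682708710776
rail [array([ 581.21282948, -121.79382028,   61.        ]), array([621.74630238,  92.22106989,  61.        ])] 79.27546106670178
case end [array([506.50543951, 231.03943861,  45.        ]), array([642.53040053, 208.11559181,  45.        ])] -9.565986246233372
[[412.99563075 191.64050517]
 [336.31931209 183.31221848]]
```

```bash
python3 - <<'E'
from h import *
print(delta([522.7,-57.2,130],169.6),delta([522.7,-57.2,79],169.6))
E
```

```text
(array([ -17.6, -130.8,  120. ]), array([-0.2,  0.1, -3.8])) (array([ -17.5, -130.7,  171. ]), array([-0.2,  0.1, -3.8]))
```

carry_out(commands=[[[0,-18,-131,60,0,0,-4],[0,-18,-131,120,0,0,-4],[0,-18,-131,120,0,0,-4],[0,-18,-131,120,0,0,-4],[0,-18,-131,120,0,0,-4]]])

```text
time: 2.02
tool_pos: [520.6, -50.4, 130.8]
tcp_rot: [180.0, 0.0, 170.0]
ft_force: [0.8, 0.7, 0.0]
finger_gap: -0.1
```

```bash
python3 - <<'E'
from h import *
print(delta([522.7,-57.2,79],169.6))
im=viewer.snapshot("wrist"); c=viewer.calibration("wrist"); cv2.imwrite("pics/w2.png",im[:,:,::-1])
print(r.sense()["finger_gap"])
E
```

```text
(array([-3.2, -6.4, 51.8]), array([0. , 0. , 0.4]))
0.2606268855782235
```

View pics/w2.png

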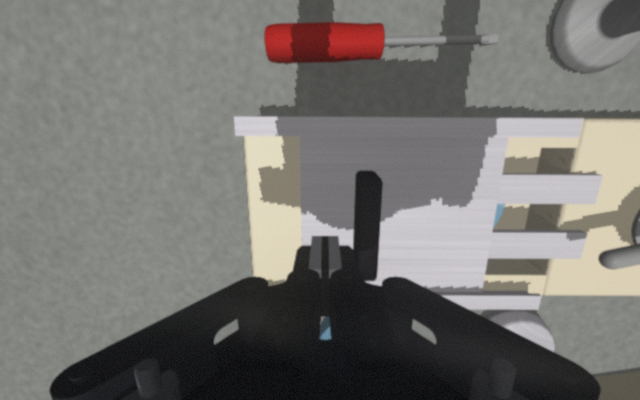

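The fingertips at about (325,240) are behind the black bar (357–382, 172–280), and the case is square to the picture. I go down behind the bar and push.

carry_out(commands=[[[0,-3,-6,20,0,0,0],[0,-3,-6,52,0,0,0],[0,-3,-6,52,0,0,0]]])

```text
time: 2.45
tool_pos: [521.5, -55.8, 77.6]
tcp_rot: [180.0, -0.1, 170.1]
ft_force: [-0.5, 0.4, 0.6]
finger_gap: 0.0
```

```bash
python3 - <<'E'
from h import *
print(delta([535,20.2,79],169.6))
E
```

```text
(array([-0.2, 77.2, -1.4]), array([ 0. , -0.1,  0.5]))
```

carry_out(commands=[[[0,0,10,0,0,0,0],[0,0,25,0,0,0,0],[0,0,42,0,0,0,0],[0,0,57,0,0,0,0],[0,0,66,0,0,0,0]]])

```text
time: 3.08
tool_pos: [534.1, 9.2, 78.6]
tcp_rot: [180.0, 0.0, 170.1]
ft_force: [0.7, -2.2, 2.4]
finger_gap: -0.1
```

carry_out(commands=[[[0,0,3,0,0,0,0],[0,0,6,0,0,0,0]]])

```text
time: 3.32
tool_pos: [534.6, 13.9, 78.1]
tcp_rot: [-180.0, -0.0, 170.0]
ft_force: [-1.0, -1.9, 2.5]
finger_gap: 0.0
```

carry_out(commands=[[[0,0,2,0,0,0,0],[0,0,3,0,0,0,0]]])

```text
time: 3.58
tool_pos: [535.1, 16.6, 78.1]
tcp_rot: [-180.0, -0.0, 170.0]
ft_force: [-0.4, -2.1, 1.2]
finger_gap: 0.1
```

carry_out(commands=[[[0,0,1,0,0,0,0],[0,0,2,0,0,0,0]]])

```text
time: 3.82
tool_pos: [535.5, 18.7, 78.1]
tcp_rot: [-180.0, -0.0, 170.0]
ft_force: [-0.5, -1.3, -0.9]
finger_gap: -0.0
```

carry_out(commands=[[[0,0,1,0,0,0,0],[0,0,2,0,0,0,0]]])

```text
time: 4.08
tool_pos: [535.8, 20.8, 78.1]
tcp_rot: [-180.0, -0.0, 170.0]
ft_force: [-1.1, -2.2, -0.0]
finger_gap: 0.2
```

carry_out(commands=[[[0,0,1,0,0,0,0],[0,0,2,0,0,0,0]]])

```text
time: 4.32
tool_pos: [536.2, 22.8, 78.2]
tcp_rot: [-180.0, -0.0, 170.0]
ft_force: [-0.7, -1.7, -1.1]
finger_gap: -0.1
```

carry_out(commands=[[[0,0,1,0,0,0,0],[0,0,2,0,0,0,0]]])

```text
time: 4.58
tool_pos: [536.5, 24.6, 78.2]
tcp_rot: [-180.0, -0.0, 170.0]
ft_force: [-1.7, -5.5, -1.3]
finger_gap: 0.5
```

carry_out(commands=[[[0,0,1,0,0,0,0],[0,0,2,0,0,0,0]]])

```text
time: 4.82
tool_pos: [536.6, 24.8, 78.2]
tcp_rot: [-179.8, -0.0, 170.0]
ft_force: [-4.4, -13.8, 1.1]
finger_gap: -0.2
```

carry_out(commands=[[[0,0,-12,0,0,0,0],[0,0,-15,-50,0,0,0],[85,0,-15,-110,0,0,0],[85,0,0,-142,0,0,0],[85,0,0,-142,0,0,0]]])

```text
time: 5.45
tool_pos: [539.5, 27.3, 224.6]
tcp_rot: [179.9, 0.4, 170.0]
ft_force: [0.1, 0.1, -0.0]
finger_gap: 54.2
```

```bash
python3 - <<'E'
from h import *
print(r.sense()["ft_force"],delta([565,184,220],169.6))
E
```

```text
[ 0.13551223  0.06716037 -0.04989525] (array([  2. , 158.8,   4.9]), array([0.1, 0.4, 0.4]))
```

carry_out(commands=[[[85,2,60,0,0,0,-10],[85,2,120,0,0,0,-20],[85,2,159,0,0,0,-30],[85,2,159,0,0,0,-40],[85,2,159,0,0,0,-40]]])

```text
time: 6.08
tool_pos: [562.0, 183.8, 218.7]
tcp_rot: [180.0, -0.1, -150.0]
ft_force: [-0.3, 0.1, -0.5]
finger_gap: 85.2
```

```bash
python3 - <<'E'
from h import *
print(r.sense()["tool_pos"],r.sense()["joint_pos"])
c=viewer.calibration("wrist")
im=viewer.snapshot("wrist"); cv2.imwrite("pics/w3.png",im[:,:,::-1]); np.savez("w3.npz",**c)
print(proj(c,[[565,184,120]]))
E
```

```text
[562.04726479 183.76331267 218.695764  ] [ 1.31299104e+01  7.17045510e+00  8.89043233e+01  1.41233799e-02
  8.40490979e+01 -1.06864200e+02]
[[323.46004591 210.71427832]]
```

View pics/w3.png

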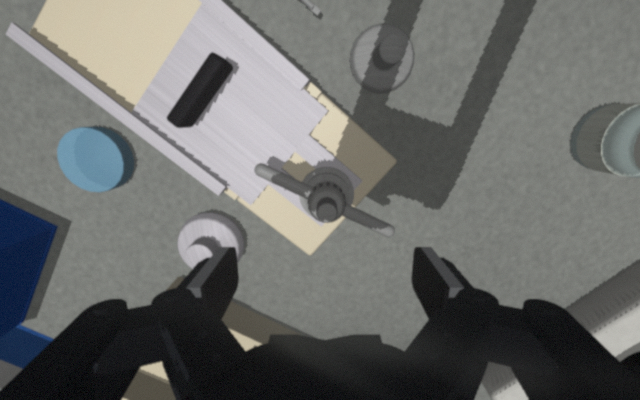

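The cover is home: the compartment is hidden and the prongs pass either side of the stud. The stud top is near (327,210), the bar ends near (260,169) and (391,231). I'll take one crop for an accurate stud axis.

```bash
python3 - <<'E'
import cv2
im=cv2.imread("pics/w3.png")
cv2.imwrite("pics/c3.png",cv2.resize(im[150:250,245:405],None,fx=5,fy=5,interpolation=cv2.INTER_CUBIC))
E
```

```text
(no output)
```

View pics/c3.png

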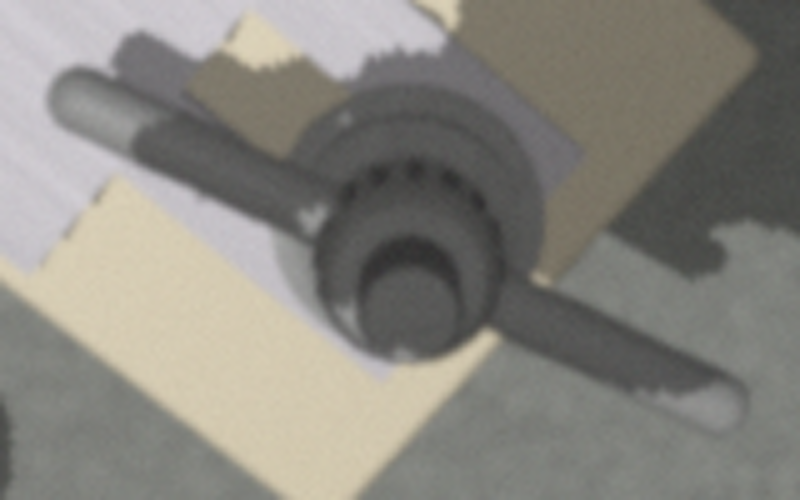

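```bash
python3 - <<'E'
from h import *
a=dict(np.load("w1.npz")); c=dict(np.load("w3.npz"))
print("stud",ray(c,(327,211.6),120),"w1",ray(a,(448.7,201),120),"hub",ray(c,(327,203.4),104.5),ray(c,(327,203.4),102))
e=[ray(c,p,87.5) for p in ((256,167.6),(393.4,232))]; d=e[1]-e[0]
print("ends",e,"mid",(e[0]+e[1])/2,np.linalg.norm(d),np.degrees(np.arctan2(d[1],d[0])))
print(delta([566.5,185,220],245), delta([566.5,185,220],250))
E
```

```text
stud [564.24039753 186.78641909 120.        ] w1 [566.36724156 183.97256967 120.        ] hub [562.33816796 185.83068865 104.5       ] [562.97351426 186.22312138 102.        ]
ends [array([569.4089789 , 118.88364453,  87.5       ]), array([559.85554895, 255.40883282,  87.5       ])] mid [564.63226393 187.14623867  87.5       ] 136.85903354764883 94.00278089792083
(array([-4.6, -0.7, -1. ]), array([  0.1,  -0.1, -35.2])) (array([-4.6, -0.7, -1. ]), array([  0.1,  -0.1, -40.2]))
```

carry_out(commands=[[[85,-3,-1,0,0,0,-10],[85,-3,-1,0,0,0,-20],[85,-3,-1,0,0,0,-30],[85,-3,-1,0,0,0,-38],[85,-3,-1,0,0,0,-38]]])

```text
time: 6.75
tool_pos: [565.7, 183.3, 219.9]
tcp_rot: [180.0, -0.0, -112.3]
ft_force: [-0.6, -0.3, -0.6]
finger_gap: 84.6
```

```bash
python3 - <<'E'
from h import *
s=r.sense(); print(s["joint_pos"][5],s["tool_pos"],delta([564.5,185.8,98],248))
E
```

```text
-144.6793309875622 [565.72229336 183.33528648 219.89225993] (array([ -1.8,   2. , 121.9]), array([ 0. , -0. , -0.3]))
```

carry_out(commands=[[[60,-2,2,60,0,0,0],[60,-2,2,100,0,0,0],[60,-2,2,112,0,0,0],[60,-2,2,122,0,0,0],[60,-2,2,122,0,0,0]]])

```text
time: 7.38
tool_pos: [565.4, 186.8, 99.2]
tcp_rot: [-179.9, 0.0, -112.1]
ft_force: [-0.2, -0.2, 0.1]
finger_gap: 59.8
```

carry_out(commands=[[[20,0,0,0,0,0,0],[20,0,0,0,0,0,0],[20,0,0,0,0,0,0],[20,0,0,0,0,0,0]]], grip_force=50)

```text
time: 7.88
tool_pos: [565.4, 187.3, 100.3]
tcp_rot: [-179.9, 0.1, -112.0]
ft_force: [-3.2, -0.1, 7.0]
finger_gap: 30.0
```

```bash
python3 - <<'E'
from h import *
s=r.sense(); print(s)
im=viewer.snapshot("wrist"); cv2.imwrite("pics/w4.png",im[:,:,::-1])
E
```

```text
{'time': 7.875, 'joint_pos': array([ 1.33815801e+01,  1.34780961e+01,  9.46741938e+01,  2.15710976e-02,
        7.17383059e+01, -1.44614629e+02]), 'qd': array([-0.03886753,  0.05466541,  0.03643376,  0.08386988, -0.08489867,
        0.05945413]), 'joint_efforts': array([-6.90933242e-01, -5.50622034e+01, -4.46501005e+01, -3.92087158e-01,
       -1.31806299e+00, -4.12675110e-02]), 'tool_pos': array([565.36747139, 187.2534084 , 100.29270244]), 'tcp_rot': array([-1.79922676e+02,  8.00634489e-02, -1.12010477e+02]), 'ft_force': array([-3.20329427, -0.05799399,  6.96141401]), 'wrist_torque': array([ 0.066625  ,  0.73425381, -0.03799534]), 'finger_gap': 29.97801393058781}
```

View pics/w4.png

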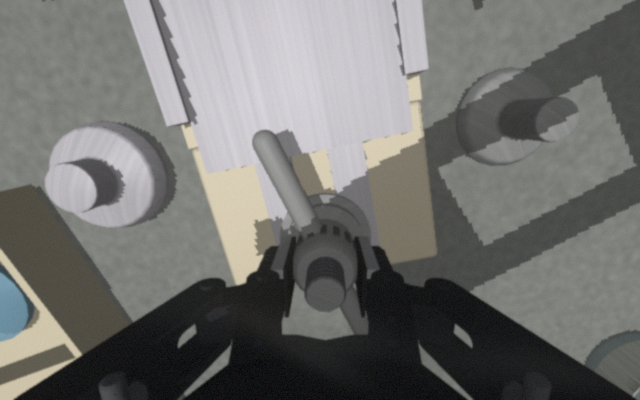

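The fingers hold the hub in the gap between the arms, clear of the bar, so I start turning clockwise.

carry_out(commands=[[[20,0,0,0,0,0,8],[20,0,0,0,0,0,17],[20,0,0,0,0,0,26],[20,0,0,0,0,0,35],[20,0,0,0,0,0,44]]])

```text
time: 8.55
tool_pos: [565.1, 187.4, 99.2]
tcp_rot: [180.0, 0.1, -156.3]
ft_force: [-0.3, 2.2, -0.8]
finger_gap: 30.1
```

```bash
cat >q.py <<'E'
from h import *
s=r.sense(); A=R.from_euler("xyz",s["tcp_rot"],degrees=True)
print(s["tool_pos"],s["tcp_rot"],"Ftool",A.inv().apply(s["ft_force"]).round(1),"Tw",s["wrist_torque"].round(2),"j6",s["joint_pos"][5],s["finger_gap"])
E
python3 q.py
```

```text
[565.05148102 187.41045321  99.24305541] [ 1.79979206e+02  8.35965085e-02 -1.56286440e+02] Ftool [-0.6  2.1  0.8] Tw [0.36 0.02 0.24] j6 -100.33060619052048 30.102380713049758
```

carry_out(commands=[[[20,0,0,0.3,0,0,10],[20,0,0,0.6,0,0,20],[20,0,0,0.8,0,0,30],[20,0,0,1.1,0,0,40],[20,0,0,1.4,0,0,50]]])

```text
time: 9.18
tool_pos: [565.1, 187.7, 97.9]
tcp_rot: [179.9, 0.0, 153.7]
ft_force: [-0.2, 4.5, -0.2]
finger_gap: 29.9
```

carry_out(commands=[[[20,0,0,0.3,0,0,10],[20,0,0,0.6,0,0,20],[20,0,0,0.8,0,0,30],[20,0,0,1.1,0,0,40],[20,0,0,1.4,0,0,50]]])

```text
time: 9.8
tool_pos: [565.3, 187.9, 96.4]
tcp_rot: [179.9, -0.1, 103.7]
ft_force: [0.8, 5.7, -1.3]
finger_gap: 30.2
```

```bash
python3 q.py
```

```text
[565.25369505 187.92120321  96.43468091] [ 1.79879724e+02 -7.34008233e-02  1.03689974e+02] Ftool [5.4 2.1 1.3] Tw [ 0.65 -0.13  0.22] j6 -0.29912986798237207 30.161740141059457
```

carry_out(commands=[[[20,0,0,0.3,0,0,10],[20,0,0,0.6,0,0,20],[20,0,0,0.8,0,0,30],[20,0,0,1.1,0,0,40],[20,0,0,1.4,0,0,50]]])

```text
time: 10.42
tool_pos: [565.6, 187.9, 95.1]
tcp_rot: [179.9, -0.2, 53.7]
ft_force: [2.9, 4.2, -1.6]
finger_gap: 29.7
```

carry_out(commands=[[[20,0,0,0.3,0,0,10],[20,0,0,0.6,0,0,20],[20,0,0,0.8,0,0,30],[20,0,0,1.1,0,0,40],[20,0,0,1.4,0,0,50]]])

```text
time: 11.05
tool_pos: [565.8, 187.6, 93.7]
tcp_rot: [-179.9, -0.2, 3.7]
ft_force: [3.5, 3.8, -3.1]
finger_gap: 30.3
```

carry_out(commands=[[[20,0,0,0.3,0,0,10],[20,0,0,0.6,0,0,20],[20,0,0,0.8,0,0,30],[20,0,0,1.1,0,0,40]]])

```text
time: 11.55
tool_pos: [565.3, 187.7, 93.0]
tcp_rot: [-179.9, -0.0, -36.3]
ft_force: [-0.8, 1.9, 3.6]
finger_gap: 30.1
```

```bash
python3 q.py
```

```text
[565.30301182 187.68868044  92.97766882] [-1.79888285e+02 -4.43999959e-02 -3.62570437e+01] Ftool [-1.8 -1.1 -3.6] Tw [0.24 0.21 1.3 ] j6 139.65722699296995 30.060158470551904
```

Torque has risen to 1.3 N m after 284°, which is either the stop or something jammed. I let go and look.

carry_out(commands=[[[60,0,0,0,0,0,0],[60,0,0,0,0,0,0],[60,0,0,-50,0,0,0],[80,0,0,-100,0,0,0],[80,0,0,-127,0,0,0]]])

```text
time: 12.18
tool_pos: [565.9, 186.9, 222.4]
tcp_rot: [-179.8, -0.2, -35.8]
ft_force: [0.5, 0.0, -0.3]
finger_gap: 79.9
```

```bash
python3 q.py; python3 - <<'E'
from h import *
c=viewer.calibration("wrist")
im=viewer.snapshot("wrist"); cv2.imwrite("pics/w5.png",im[:,:,::-1]); np.savez("w5.npz",**c)
cv2.imwrite("pics/c5.png",cv2.resize(im[100:280,200:440,::-1],None,fx=3.3,fy=3.3,interpolation=cv2.INTER_CUBIC))
E
```

```text
[565.93970512 186.8978049  222.36797673] [-1.79810733e+02 -1.69942513e-01 -3.58484236e+01] Ftool [ 0.4 -0.3  0.3] Tw [ 0.03  0.04 -0.02] j6 139.19889129014476 79.91293638968342
```

View pics/c5.png

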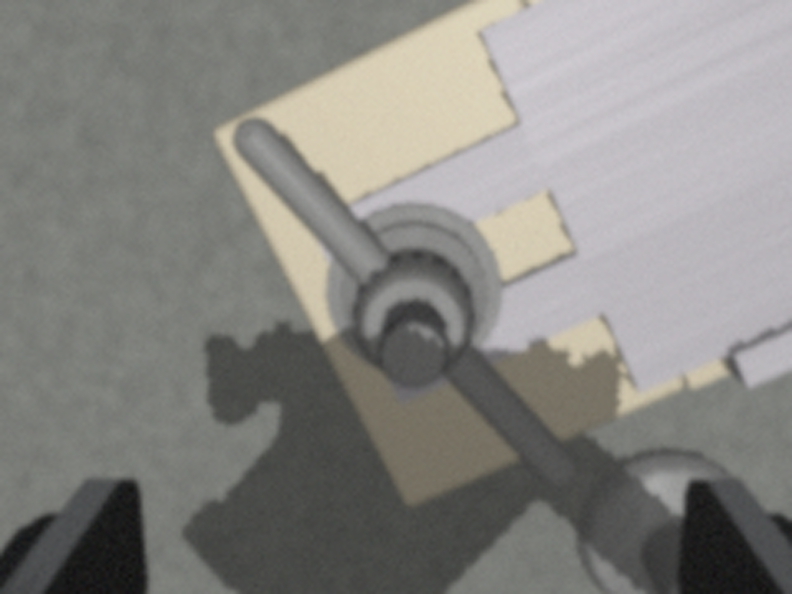

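```bash
python3 - <<'E'
from h import *
c=dict(np.load("w5.npz")); a=dict(np.load("w3.npz"))
p=[(200+x/3.3,100+y/3.3) for x,y in ((238,122),(577,483),(413,355))]
print("stud",ray(c,p[2],120))
for z in (78,80,82):
    e=[ray(c,q,z) for q in p[:2]]; d=e[1]-e[0]; print(z,np.linalg.norm(d),np.degrees(np.arctan2(d[1],d[0])),(e[0]+e[1])/2)
S=np.array([565,187,0.])
# washer rim width, hub and stud diameters: apparent sizes vs. height, and rim positions
u=cv2.Rodrigues(c["rvec"])[0]
for nm,cc,k in (("w3",a,(5,245,150)),("w5",c,(3.3,200,100))):
    for z in (55,65,78,87.5,95,104.5,120): print(nm,z,((proj(cc,S+[0,0,z])[0]-[k[1],k[2]])*k[0]).round())
E
```

```text
stud [564.7034781  187.16074937 120.        ]
78 142.64542879835778 -173.53926464273627 [564.01111655 186.65224336  78.        ]
80 141.58054763871357 -173.53926464273627 [564.44158376 186.34531657  80.        ]
82 140.51566647906932 -173.53926464273627 [564.87205097 186.03838978  82.        ]
w3 55 [406. 210.]
w3 65 [407. 223.]
w3 78 [407. 241.]
w3 87.5 [407. 255.]
w3 95 [408. 267.]
w3 104.5 [408. 283.]
w3 120 [409. 313.]
w5 55 [413. 291.]
w5 65 [413. 299.]
w5 78 [413. 310.]
w5 87.5 [413. 318.]
w5 95 [413. 326.]
w5 104.5 [413. 336.]
w5 120 [413. 354.]
```

The bar now lies at about 6.5°, so the nut turned about 267° and the grip then slipped about 17° against high torque. That suggests the stop. I check by regripping square to the bar, more firmly, and trying to turn further.

carry_out(commands=[[[60,0,0,0,0,0,-10],[60,0,0,0,0,0,-20],[60,0,0,0,0,0,-30],[60,0,0,0,0,0,-42],[60,0,0,0,0,0,-42]]])

```text
time: 12.85
tool_pos: [564.6, 186.6, 218.2]
tcp_rot: [180.0, 0.0, 6.1]
ft_force: [0.3, 0.3, 0.0]
finger_gap: 59.4
```

```bash
python3 - <<'E'
from h import *
print(delta([565,187,92],6.5))
E
```

```text
(array([  0.5,  -0.4, 126.2]), array([ 0. ,  0. , -0.4]))
```

carry_out(commands=[[[60,0.5,0,60,0,0,0],[60,0.5,0,105,0,0,0],[60,0.5,0,117,0,0,0],[60,0.5,0,126,0,0,0],[60,0.5,0,126,0,0,0]]])

```text
time: 13.48
tool_pos: [566.1, 187.0, 93.9]
tcp_rot: [-180.0, -0.1, 6.0]
ft_force: [1.2, 0.2, 0.0]
finger_gap: 59.6
```

carry_out(commands=[[[20,0,0,0,0,0,0],[20,0,0,0,0,0,0],[20,0,0,0,0,0,0],[20,0,0,0,0,0,0]]], grip_force=90)

```text
time: 13.98
tool_pos: [566.4, 187.7, 95.0]
tcp_rot: [-179.9, -0.2, 6.0]
ft_force: [-2.6, 1.9, 7.3]
finger_gap: 28.2
```

```bash
python3 q.py
```

```text
[566.40512406 187.71365809  95.01317368] [-179.92822677   -0.18633405    5.99652825] Ftool [-2.4 -2.2 -7.3] Tw [ 0.41  0.4  -0.04] j6 97.37334121549773 28.186878161661507
```

carry_out(commands=[[[20,0,0,0,0,0,3],[20,0,0,0,0,0,6]]])

```text
time: 14.22
tool_pos: [567.4, 187.6, 95.1]
tcp_rot: [-179.9, -0.3, -0.1]
ft_force: [3.3, 1.4, 2.9]
finger_gap: 28.5
```

```bash
python3 q.py
```

```text
[567.42785362 187.60945566  95.06986436] [-1.79920361e+02 -3.21156917e-01 -5.59671939e-02] Ftool [ 3.3 -1.4 -2.8] Tw [ 0.27 -0.71  1.05] j6 103.434047790019 28.545923352660715
```

carry_out(commands=[[[20,0,0,0,0,0,3],[20,0,0,0,0,0,6],[20,0,0,0,0,0,9]]])

```text
time: 14.6
tool_pos: [567.3, 187.3, 95.2]
tcp_rot: [-179.9, -0.3, -9.0]
ft_force: [2.2, -0.1, 2.4]
finger_gap: 28.3
```

```bash
python3 q.py
```

```text
[567.34088126 187.2874355   95.16803876] [-179.9167255    -0.29832443   -9.0476554 ] Ftool [ 2.2 -0.3 -2.4] Tw [-0.17 -0.31  0.12] j6 112.43407651004783 28.274306894357107
```

carry_out(commands=[[[20,0,0,0,0,0,3]]])

```text
time: 14.72
tool_pos: [567.5, 187.2, 95.1]
tcp_rot: [-179.9, -0.3, -12.0]
ft_force: [5.9, -0.7, 3.6]
finger_gap: 28.5
```

```bash
python3 q.py
```

```text
[567.46466354 187.16152453  95.13331343] [-179.91079149   -0.30890657  -12.02162903] Ftool [ 6.  -0.5 -3.6] Tw [-0.4  -1.48  1.09] j6 115.40736476341992 28.464772297343707
```

carry_out(commands=[[[20,0,0,0,0,0,3],[20,0,0,0,0,0,6]]])

```text
time: 14.98
tool_pos: [567.2, 187.1, 95.2]
tcp_rot: [-179.9, -0.2, -18.1]
ft_force: [0.8, -1.4, 7.0]
finger_gap: 28.6
```

```bash
python3 q.py;  python3 - <<'E'
from h import *
im=viewer.snapshot("wrist"); cv2.imwrite("pics/w6.png",im[:,:,::-1])
E
```

```text
[567.15503085 187.08746757  95.24060016] [-179.88803905   -0.23954162  -18.07319743] Ftool [ 1.2  1.1 -7. ] Tw [-0.33 -0.04  0.92] j6 121.43812997614367 28.566397872057202
```

View pics/w6.png

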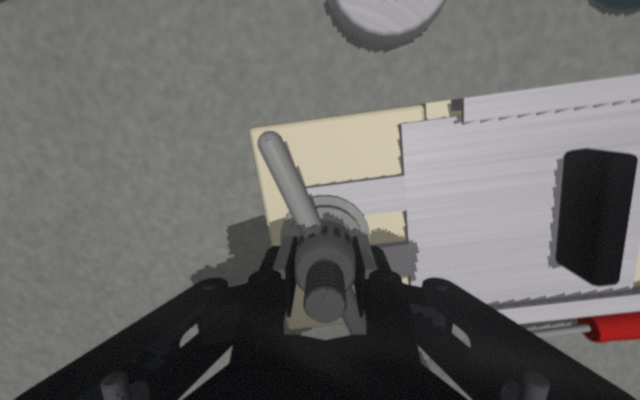

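The cover is home and the fork is round the stud. The arm is now clearly skewed to the jaws, so the hub is slipping at about 1 N m and the nut is not moving on. I let go, move clear and check the final angle.

carry_out(commands=[[[60,0,0,0,0,0,0],[60,0,0,0,0,0,0],[60,0,0,-50,0,0,0],[80,0,0,-100,0,0,0],[80,0,0,-127,0,0,0]]])

```text
time: 15.65
tool_pos: [566.3, 187.1, 223.1]
tcp_rot: [-179.9, -0.2, -18.0]
ft_force: [-0.1, 0.2, -0.5]
finger_gap: 80.3
```

```bash
python3 q.py; python3 - <<'E'
from h import *
c=viewer.calibration("wrist")
im=viewer.snapshot("wrist"); sc=viewer.snapshot("scene"); np.savez("w7.npz",**c)
print(proj(c,[[565,187,120],[565,187,78]]))
cv2.imwrite("pics/w7.png",np.hstack([cv2.resize(im[100:280,200:440,::-1],(533,400),interpolation=cv2.INTER_CUBIC),cv2.resize(sc[140:280,300:440,::-1],(267,267)) if 0 else cv2.copyMakeBorder(cv2.resize(sc[145:270,300:440,::-1],(266,238)),0,162,0,0,cv2.BORDER_CONSTANT)]))
E
```

```text
[566.25002831 187.12828183 223.11085247] [-179.87736763   -0.19402986  -17.99603211] Ftool [-0.1 -0.1  0.5] Tw [-0.04  0.02 -0.02] j6 121.35532937297526 80.3335108905763
[[324.89654805 207.16901332]
 [324.95805083 193.89078484]]
```

View pics/w7.png

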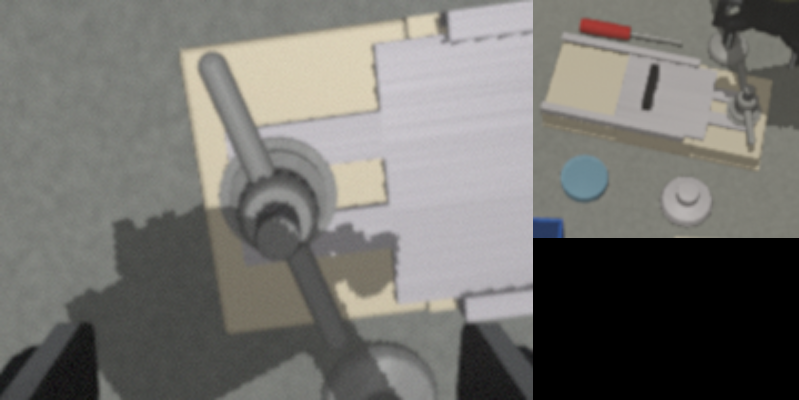

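```bash
python3 - <<'E'
from h import *
c=dict(np.load("w7.npz"))
p=[(200+x/2.221,100+y/2.222) for x,y in ((206,56),(345,345),(279,235))]
e=[ray(c,q,78) for q in p[:2]]; d=e[1]-e[0]; print(np.linalg.norm(d),np.degrees(np.arctan2(d[1],d[0])),(e[0]+e[1])/2,ray(c,p[2],120))
d=ray(c,p[2],120)[:2]-e[0][:2]; print(np.degrees(np.arctan2(d[1],d[0])))
E
```

```text
138.6440452830499 -172.97260867339017 [564.42606241 186.20576801  78.        ] [565.94375341 186.08586822 120.        ]
-172.71525039589065
```

```bash
python3 - <<'E'
from h import *
c=viewer.calibration("scene"); b=ray(c,(300+(652-533)*140/266,145+85*125/238),75); print("bar-stud",np.linalg.norm(b[:2]-[565,187]))
print(r.hand_in(), r.sense()["time"])
E
```

```text
bar-stud 142.2787616860019
the job is handed in; nothing more can be done
the job is handed in; nothing more can be done
```

I closed the cover and screwed the nut down until it stopped, then handed the job in at about 16 s of the 54 s allowed, with the gripper open and clear of everything.

**Cover:** I pushed the bar from behind with closed fingers until the cover stopped hard. The push force rose from 2 N to 14 N with no further travel. The pictures show the fork around the stud. A rough check in the scene picture put the bar 142 mm from the stud; home is 145 mm.

**Nut:** I gripped the hub and turned it about 267° clockwise, until the torque rose to about 1.3 N m and the grip slipped. I then regripped at 90 N and turned about 24° further. The hub slipped at about 1 N m and the nut bar stayed put (6.5° before, 7.0° after).

**Disagreements:**
- The nut turned about 4.7 rad, less than the full 6.0 rad. It must have started partly screwed down if this is its true stop. The pictures were too coarse to confirm its height to a millimetre or two.
- During the second try the torque dropped briefly to 0.12 N m and then returned to about 1 N m. I took this as the hub slipping in steps.

The lens was not touched. The bystanders I could see in the last pictures showed no sign of having moved, though I did not measure them.

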